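# Hold the amber cover of the gel viewer open at its index

### The job

A colleague is about to work on the screen of the gel viewer and needs its amber cover held open at the angle already set with the red index arm. Take the black sleeve of the sprung bolt on the cover, draw the bolt fully back to its stop while the cover is still shut, then swing the cover up by the sleeve until it lines up with that arm on the quadrant. The cover has no stay and would fall, so finish while still gripping the sleeve, with the cover held still at the index; leave the index as it is set, never let the cover drop, and do not disturb the jar, the beaker or the vial.

Things in the scene. Friction and masses are not known exactly. Their poses are not given: they have to be found in the camera images.
- viewer: Blue-light gel viewer: white flat box, 238 mm deep (x), 212 mm wide (y), 76 mm high, blue screen on top, fixed. Origin: centre of its underside; x points from its front (switch, bolt) to its back (hinge), y to its left. On the right front corner an aluminium keeper plate, 30 x 12 mm, 142 mm high, takes the bolt's tip; on the left side is a quadrant, radius 115 mm, a line every 5 degrees.
- cover_hinge (a point): Middle of the cover's hinge line, which is parallel to the viewer's y axis, 105 mm behind the viewer's origin and 92 mm above the worktop. Its axes are the viewer's.
- cover (a joint): Opening angle (rad) of the amber cover, 0 shut and level, growing as its front edge rises, at most 1.5. Transparent amber plate, 206 x 200 x 5 mm, 0.4 to 0.65 kg with the bolt, hinged at the back; turns easily and falls shut if let go. With the bolt home in its keeper it can rise only about 0.01 rad; it is free once the bolt is drawn 11 mm.
- cover_pointer (a point): Tip of the small white pointer on the left edge of the cover, 150 mm in front of the hinge line (level with it when shut), 102 mm left of the middle. Its axes turn with the cover: x lies in the plate, from the front edge towards the hinge.
- bolt_grip (a point): Centre of the bolt's grip sleeve: black, ribbed, round, 16 mm thick, 40 mm long, lying along the viewer's y at the cover's front edge; turns between the fingers as the cover swings. Shut, it is 129 mm above the worktop, 32 mm above the plate. In the cover's frame 218 mm forward and 37 mm up from the hinge line. Free gap: 38 mm to its right, 48 mm to its left, up to pillar and barrel.
- bolt (a joint): Travel (m) of the sprung bolt, which rides on the cover: 0 home in the keeper, 0.014 drawn fully back, where its steel collar meets the spring barrel. It is drawn sideways to the viewer's left (+y of the viewer). The spring pushes it home with about 3.5 N at the start and 8 N at the stop.
- mark (a joint): Angle in rad at which the red index arm has been set on the quadrant, between 0.45 and 0.85. It turns about the hinge line of the cover and counts just like the cover's angle: when both values are equal the cover lies parallel to the arm and the white pointer lines up with the red tab. It is held by friction.
- mark_tip (a point): Centre of the red tab, 18 mm wide, at the end of the red index arm, 122 mm from the hinge line and 108 mm left of the viewer's middle. Its x axis points along the arm towards the hinge line, and is level at angle 0.
- sample_jar: Small clear open glass jar, 42 mm across, 60 mm high, left of the viewer; loose, not to be disturbed. Origin: centre of the underside.
- beaker_small: Small clear beaker, 54 mm across, 64 mm high, in front of the viewer near the edge of the worktop; loose, not to be disturbed. Origin: centre of the underside.
- vial_yellow: Glass vial with a yellow cap, 31 mm across, 63 mm high, in front of the viewer to the right of the beaker; loose, not to be disturbed. Origin: centre of the underside.

How it is judged (in metres and radians):
On the way, in this order (a step that is already met when the one before it is completed fails the run):
1. the bolt is drawn fully back to its stop while the cover is still shut (value of joint bolt above 0.0125 m and value of joint cover below 0.08 rad), for 0.1 s.
2. the cover is swung up into line with the red index, with the sleeve of the bolt between the fingers (angle between the x axis of cover_pointer and the x axis of mark_tip, either way round below 0.07 rad and contact force between the fingers and bolt above 1 N), for 0.3 s.
At the end, for the whole second after the job is handed in: The fingers still grip the bolt's sleeve and hold the cover still (under 0.05 rad/s), in line with the red index arm within 0.07 rad (4 degrees) (all of step 2 and value of joint cover above 0.3 rad and velocity of joint cover between -0.05 and 0.05 rad/s); the arm keeps its last pose, push and grip.
It fails at once if the cover drops or is slammed (falls faster than 1.2 rad/s) (velocity of joint cover below -1.2 rad/s).
It fails at once if the red index is moved from where it was set (by more than 8 mm) (distance of mark_tip from where it was at the start of the episode above 0.008 m).
It fails at once if the jar, the beaker or the vial is disturbed (moved by more than 20 mm) (distance of any of sample_jar, beaker_small, vial_yellow from where it was at the start of the episode above 0.02 m).
It also fails if it takes over 42 s, if anything falls off the work surface, if the arm or the gripper's body presses on something with over 40 N, if the wrist force passes 120 N, or if a joint passes its speed limit or range.

### The arm

A 6-joint arm with a two-finger parallel gripper is mounted at the origin on a cart in front of the work surface, level with it; the furniture and walls round the work are solid. World frame = base frame: x ahead of the robot, y to its left, z up, the work surface at z = 0. Lengths are in m, angles in degrees, forces in N, time in s.
With the tool pointing down it reaches from about 0.4 to 0.925 m from the base axis. Payload 3.4 kg.
Tool frame: the origin (TCP) lies at the very end of the fingers, on their centre line; the grasp point (between the pads) lies 19 mm behind it; z points along the fingers, y is the line along which they close (so a half turn about z gives the same grasp; the last joint's range is limited). The gripper opens to 85 mm and grips with 20 to 120 N. Pads are 22 mm wide; open, the fingers measure 114 mm over their backs; the gripper's body (76 mm by 85 mm) begins 54 mm behind the grasp point. The pads swing forward as they close: fully open they stand 13 mm farther back than shut.
Start: joints at [60.762, 17.578, 86.31, -0, 76.112, -4.211], TCP at [0.243, 0.521, 0.231] pointing down, gripper open.
Joint ranges: [-179.03, 179.03], [-60, 130.46], [8.19, 133.38], [-81.62, 261.62], [5.75, 156.47], [-153.77, 153.77]. Speed limits (degrees/s): [147.25, 147.25, 180, 180, 180, 180].

### API

Orientations are given as [roll, pitch, yaw] about the fixed x, y, z axes, in that order (R = Rz(yaw) Ry(pitch) Rx(roll)).
In Python, from station import r, imaging gives the robot as it stands.
- The arm moves only by the tool jog_arm, never from a script. Its argument "targets" is a list that holds one entry, the list of rows, each a list of 7 numbers: the shift along the tool's x, y, z each as a share of 30 cm, from -1 to 1, then the turn, a rotation vector about the tool's x, y, z each as a share of 45 degrees, from -1 to 1, then the finger opening in mm, from 0 to 85.4. In form: [[[tx, ty, tz, rx, ry, rz, grip], ...]]. A call has 1 to 5 rows; each row is the pose to reach, as a shift and turn from the pose commanded when the call began, along the tool's axes at that moment; what a row does not reach only later rows make up. A row lasts 1/12 s, in which the tool goes at most 41.7 mm and 7.16 degrees, less where a joint would pass 70% of its speed; a pose out of reach is approached as far as the arm can. A call with a number of a shift or a turn outside -1 to 1 is refused whole. A call with a gripper value outside its range is refused whole. The fingers move at their own pace and stop on an object; "force" is the grip in N (left out, the last holds). Time passes only in rows, so rows that repeat a pose let the fingers close. It gives the time, the measured TCP pose, the force, the opening and the grip force at its end, in the units of the state.
- r.get_obs(): the state, without advancing time (a new reading comes with each control period).
- imaging.camera(name): name is "scene" or "side" or "wrist"; returns (picture, depth): 400x640x3 uint8, red, green, blue; 400x640 float32, m along the optical axis (not along the pixel's ray), 0 where there is no reading.
- imaging.camera_model(name): a dict with "camera_matrix" (3x3 intrinsics, pixels), "k1" (the pictures are not rectified: a ray, as slopes to the right and down, at radius r is drawn at 1 + k1 r^2 times it, then the intrinsics apply), "position" and "attitude" of the camera in the world. Camera axes: x right, y up, looking along -z (the intrinsics and any distortion apply to the point x, -y, -z); pixel columns grow to the right and rows downward; lengths in m; the calibration is good to about 2 mm. A picture is of the moment at which its call begins: read the wrist's pose just before it. camera_model takes no time and is no camera call; for the wrist camera it gives the pose at the moment of the call.
- r.close_job(): hands the job in; it is judged then, once.
The state is a dict: "time": time; "joint_positions": joint angles; "joint_vel": joint speeds; "tau": joint torques, N m; "tool_pos": TCP position; "tcp_rot": TCP orientation; "wrist_force": force on the tool from outside, world axes, zero at the start; "ft_torque": the same for the moment, N m; "opening": finger opening in m; "finger_force": force on a finger pad.
Only numpy, scipy, OpenCV 4.12 (cv2) and the standard library are available. Lean on these libraries where they do the work, as an engineer would, in place of code of your own. Each camera call takes 0.05 s, during which the arm holds its last target. There are 200 camera calls.

## Working session

There is one attempt and no reset: what is moved stays moved. The work goes in short steps, Python scripts to look and compute and a tool call to move; the robot and the scene stay as the last step left them, time stands still between calls to the robot, and variables do not carry over. Pictures are saved under pics/ and viewed, at most 10 in all, crops included, and the job is handed in when it is done.

Besides the shell and the picture viewer there is one more tool, called after "Emit:" as name([rows], argument=value, ...), one row to a line, values as JSON. jog_arm: Moves the arm, as the interface text tells. Shift numbers are shares of 30 cm and turn numbers shares of 45 degrees, none past 1 either way. Its arguments: {"type":"object","properties":{"targets":{"type":"array"},"force":{"type":"number"}},"required":["targets"]}

```bash
mkdir -p pics; ls; cat > h.py <<'E'
import numpy as np, cv2
from station import r, imaging
def grab(n):
    m=imaging.camera_model(n); im,d=imaging.camera(n); return m,im,d
E
python3 - <<'E'
from h import *
o=r.get_obs(); print(o)
for n in ["scene","side"]:
    m,im,d=grab(n); print(n,m)
    cv2.imwrite(f"pics/{n}.png",im[:,:,::-1]); np.savez(f"{n}.npz",im=im,d=d)
E
```

```text
pics
{'time': 0.0, 'joint_positions': array([ 6.07630642e+01,  1.76214615e+01,  8.63818597e+01, -1.02789146e-03,
        7.61126968e+01, -4.21025083e+00]), 'joint_vel': array([ 0.02520891, -0.05952014,  0.05389135, -0.06521409, -0.02574504,
       -0.00381724]), 'tau': array([ 1.63177865e-03, -4.57555103e+01, -2.51917881e+01, -6.24808604e-05,
        1.31759571e-02, -1.91577578e-05]), 'tool_pos': array([0.24292872, 0.52039995, 0.23040241]), 'tcp_rot': array([-1.79884222e+02, -7.52299188e-03,  1.54973555e+02]), 'wrist_force': array([ 0.37519131, -0.15200729, -0.57662069]), 'ft_torque': array([ 0.02810866, -0.02844141,  0.06354504]), 'finger_force': 0.0, 'opening': 0.08545778765409993}
scene {'camera_matrix': array([[365.62864551,   0.        , 317.47118287],
       [  0.        , 365.62864551, 201.42600313],
       [  0.        ,   0.        ,   1.        ]]), 'k1': -0.05070062281720007, 'position': array([0.04735986, 0.39032478, 0.5599826 ]), 'attitude': array([  56.76314238,   -1.28367916, -134.93467155])}
side {'camera_matrix': array([[440.90654   ,   0.        , 320.60961638],
       [  0.        , 440.90654   , 204.92120709],
       [  0.        ,   0.        ,   1.        ]]), 'k1': 0.022233293716074826, 'position': array([0.44350488, 0.66441599, 0.4846699 ]), 'attitude': array([  65.55484205,   -1.21441436, -173.9722514 ])}
```

View pics/scene.png

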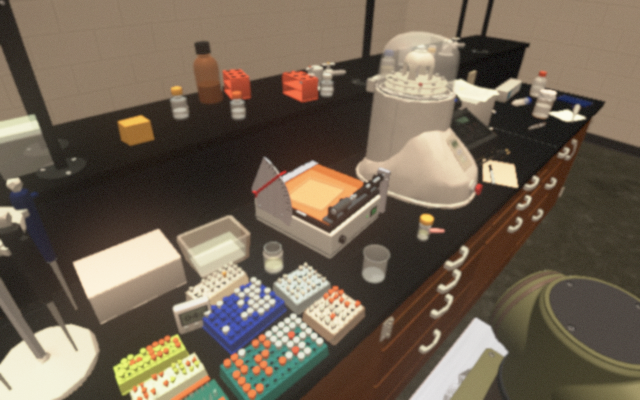

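View pics/side.png

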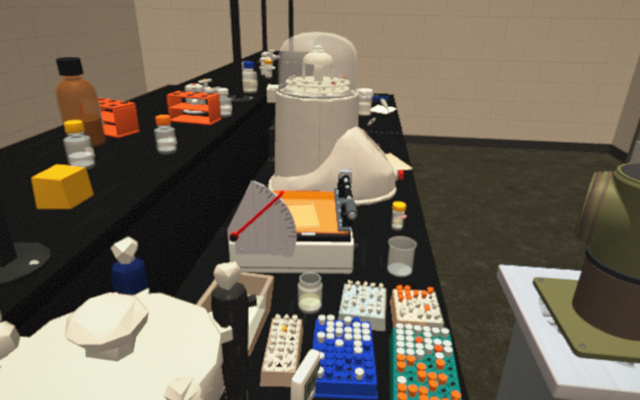

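The scene view shows the viewer at about (320,205), with the red arm at (268,182) and the black bolt at about (350,205). In the side view the quadrant is at (265,220), with the red arm running from (235,236) to (282,194) and the bolt at (346,198). The beaker, vial and jar stand in front and to the left.

```bash
cat >> h.py <<'E'
from scipy.spatial.transform import Rotation as Ro
def pts(m,d,mask):
    v,u=np.nonzero(mask&(d>0)); z=d[v,u]; K=m["camera_matrix"]
    return ray(m,u,v,z)
def ray(m,u,v,z=1.0):
    K=m["camera_matrix"]; x=(u-K[0,2])/K[0,0]; y=(v-K[1,2])/K[1,1]; X,Y=x.copy(),y.copy()
    for _ in range(8):
        f=1+m["k1"]*(X*X+Y*Y); X,Y=x/f,y/f
    c=np.stack([X*z,-Y*z,-np.ones_like(X)*z],-1)
    return Ro.from_euler("xyz",m["attitude"],degrees=True).apply(c)+(m["position"] if not np.isscalar(z) else 0)
E
python3 - <<'E'
from h import *
tiles=[]
for n,b in [("scene",(240,150,400,260)),("side",(220,160,380,280))]:
    m=imaging.camera_model(n); q=np.load(n+".npz"); im,d=q["im"],q["d"]
    x0,y0,x1,y1=b; tiles.append(cv2.resize(im[y0:y1,x0:x1,::-1],None,fx=5,fy=5,interpolation=cv2.INTER_CUBIC)[:600,:800])
    cv2.imwrite(f"pics/{n}_c.png",tiles[-1])
    box=np.zeros(d.shape,bool); box[y0:y1,x0:x1]=1
    hsv=cv2.cvtColor(im,cv2.COLOR_RGB2HSV); H,S,V=[hsv[...,i] for i in range(3)]
    red=box&((H<5)|(H>172))&(S>150)&(V>90)
    amb=box&(H>7)&(H<22)&(S>110)&(V>140)
    for k,mk in (("red",red),("amb",amb)):
        P=pts(m,d,mk); c=np.median(P,0); P=P[np.linalg.norm(P-c,axis=1)<.16]
        U,s,Vt=np.linalg.svd(P-P.mean(0)); print(n,k,len(P),"mean",P.mean(0).round(4),"sd",(s/np.sqrt(len(P))).round(4)); print(Vt.round(3)); t=(P-P.mean(0))@Vt[0]; print("ends",P[t.argmin()].round(3),P[t.argmax()].round(3))
E
```

```text
scene red 77 mean [ 0.6236 -0.038   0.14  ] sd [0.0455 0.0034 0.002 ]
[[ 0.715  0.123 -0.689]
 [-0.183  0.983 -0.014]
 [ 0.675  0.136  0.725]]
ends [ 0.58  -0.046  0.182] [ 0.674 -0.032  0.097]
scene amb 2409 mean [ 0.573  -0.1576  0.098 ] sd [0.0598 0.0419 0.0043]
[[-0.498  0.867  0.011]
 [-0.867 -0.498  0.01 ]
 [-0.014  0.004 -1.   ]]
ends [ 0.673 -0.247  0.097] [ 0.468 -0.07   0.098]
side red 216 mean [ 0.6272 -0.0372  0.1353] sd [0.0383 0.0023 0.0015]
[[ 0.715  0.091 -0.693]
 [-0.655 -0.257 -0.71 ]
 [-0.243  0.962 -0.124]]
ends [ 0.582 -0.05   0.183] [ 0.676 -0.03   0.097]
side amb 1912 mean [ 0.5401 -0.1606  0.0982] sd [0.0621 0.0298 0.0056]
[[-0.323  0.946  0.009]
 [-0.946 -0.323 -0.042]
 [-0.037 -0.022  0.999]]
ends [ 0.641 -0.249  0.097] [ 0.465 -0.07   0.097]
```

View pics/scene_c.png

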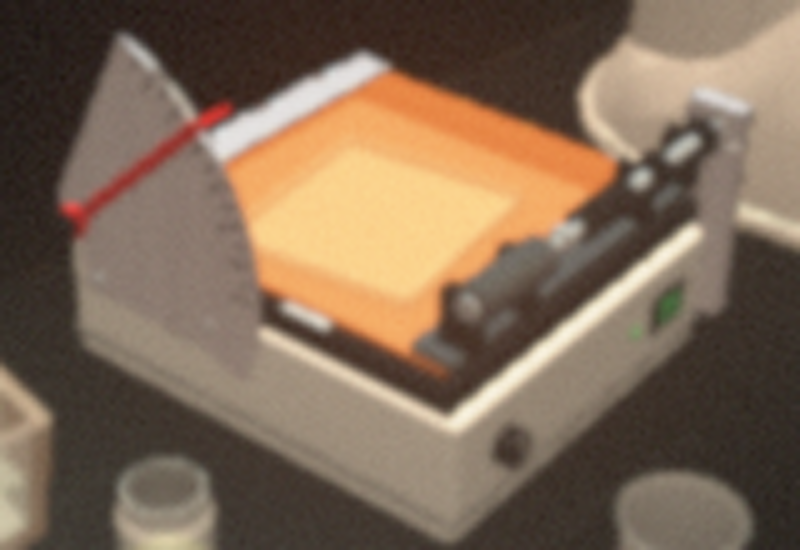

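View pics/side_c.png

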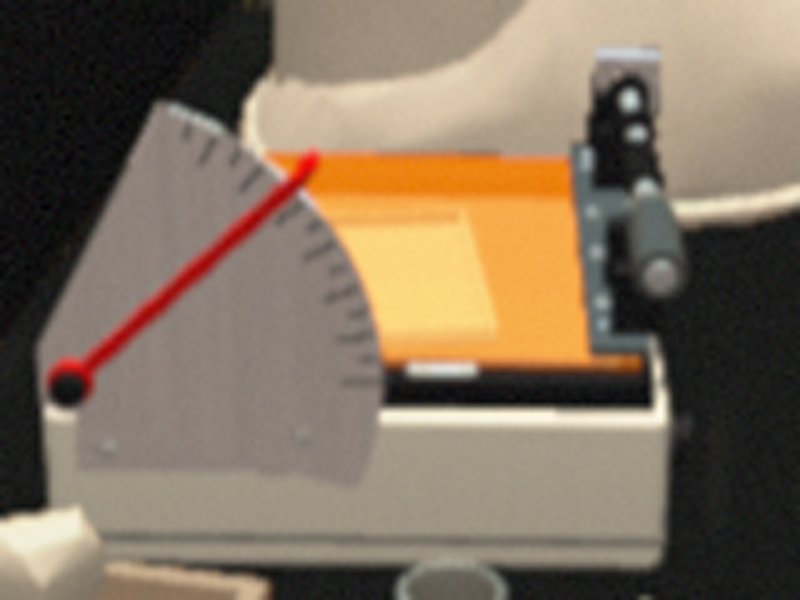

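The crops show the amber cover with the dark bolt assembly along its front edge. The keeper is at scene-crop (725,190), the barrel at (500,290), and the black ribbed sleeve lies between them. The red arm pivots at side-crop (68,385) with its tab near (312,160).

```bash
cat >> h.py <<'E'
def proj(m,P):
    c=Ro.from_euler("xyz",m["attitude"],degrees=True).inv().apply(np.atleast_2d(P)-m["position"]); X=c[:,0]/-c[:,2]; Y=-c[:,1]/-c[:,2]
    f=1+m["k1"]*(X*X+Y*Y); K=m["camera_matrix"]; return np.stack([K[0,0]*X*f+K[0,2],K[1,1]*Y*f+K[1,2]],-1)
E
python3 - <<'E'
from h import *
D={}
for n,b in [("scene",(240,150,400,260)),("side",(220,160,380,280))]:
    m=imaging.camera_model(n); q=np.load(n+".npz"); im,d=q["im"],q["d"]
    x0,y0,x1,y1=b; box=np.zeros(d.shape,bool); box[y0:y1,x0:x1]=1
    P=pts(m,d,box); D[n]=P
    Q=P[(P[:,2]>.012)&(P[:,2]<.045)&(P[:,0]>.40)&(P[:,0]<.75)&(P[:,1]>-.3)&(P[:,1]<0.02)]
    # RANSAC-ish: two vertical faces in xy
    rng=np.random.default_rng(0); R=Q[:,:2]
    for k in range(2):
        best=None
        for _ in range(800):
            a,bb=R[rng.choice(len(R),2,False)]; t=bb-a; L=np.linalg.norm(t)
            if L<.05: continue
            nn=np.array([-t[1],t[0]])/L; inl=abs((R-a)@nn)<.004
            if best is None or inl.sum()>best.sum(): best=inl
        I=R[best]; c=I.mean(0); v=np.linalg.svd(I-c)[2][0]; t=(I-c)@v
        print(n,"face",len(I),c.round(4),"dir deg",np.degrees(np.arctan2(v[1],v[0])).round(2),"ends",(c+v*np.percentile(t,1)).round(4),(c+v*np.percentile(t,99)).round(4))
        R=R[~best]
        if len(R)<50: break
    H=P[(P[:,2]>.115)&(P[:,0]<.52)&(P[:,1]<-.02)&(P[:,1]>-.34)]
    print(n,"bolt pts",len(H),H.min(0),H.max(0)); 
    if len(H)>10:
        c=H.mean(0);s=np.linalg.svd(H-c); print(c,s[2][0])
E
```

```text
scene face 818 [ 0.5558 -0.0549] dir deg -173.08 ends [ 0.6802 -0.0398] [ 0.4502 -0.0677]
scene face 431 [ 0.4622 -0.1734] dir deg 96.48 ends [ 0.4741 -0.2785] [ 0.4511 -0.0757]
scene bolt pts 686 [ 0.44774036 -0.29102899  0.11502701] [ 0.49678485 -0.07512759  0.14484849]
[ 0.46708396 -0.17948673  0.13278364] [-1.12605141e-01  9.93639806e-01 -1.31378522e-04]
side face 1696 [ 0.5618 -0.055 ] dir deg -173.21 ends [ 0.6787 -0.0411] [ 0.452  -0.0681]
side bolt pts 666 [ 0.44642487 -0.29415442  0.11505605] [ 0.4965662 -0.0750371  0.1446139]
[ 0.47113478 -0.17171371  0.13212935] [-0.10658405  0.9941618  -0.01679748]
```

```bash
cat >> h.py <<'E'
YAW=6.75; RV=Ro.from_euler("z",YAW,degrees=True); O=np.array([.5806,-.1594,0])
loc=lambda P: RV.inv().apply(np.asarray(P)-O)
E
python3 - <<'E'
from h import *
for n in ("scene","side"):
    m=imaging.camera_model(n); q=np.load(n+".npz"); im,d=q["im"],q["d"]
    box=np.zeros(d.shape,bool); box[150:280,220:400]=1; v,u=np.nonzero(box&(d>0)); L=loc(pts(m,d,box)); col=im[v,u].mean(1)
    s=(L[:,2]>.112)&(L[:,0]<-.08)&(L[:,0]>-.15)
    for a in np.arange(-.13,.11,.008):
        k=s&(L[:,1]>a)&(L[:,1]<a+.008)
        if k.sum()>2: print(n,"y",round(a+.004,3),k.sum(),"x",L[k,0].min().round(3),L[k,0].max().round(3),"zmax",np.percentile(L[k,2],95).round(4),"col",col[k].mean().round(0))
    hsv=cv2.cvtColor(im,cv2.COLOR_RGB2HSV); red=box&((hsv[...,0]<5)|(hsv[...,0]>172))&(hsv[...,1]>150)&(hsv[...,2]>90)
    P=loc(pts(m,d,red)); P=P[np.linalg.norm(P-np.median(P,0),axis=1)<.12]; P=P[abs(P[:,1]-.108)<.012]
    w=P[:,[0,2]]; far=np.hypot(w[:,0]-.105,w[:,1]-.092); print("y med",np.median(P[:,1]),"far",far.max())
    ang=np.arctan2(w[:,1]-.092,-(w[:,0]-.105)); print("angle from hinge", np.median(ang[far>.04]), "far", np.median(ang[far>.09]),far.max()); ss=np.linalg.svd(w[far>.02]-w[far>.02].mean(0))[2][0]; print("line",np.arctan(-ss[1]/ss[0]))
E
```

```text
scene y -0.118 16 x -0.129 -0.099 zmax 0.1434 col 172.0
scene y -0.11 67 x -0.129 -0.097 zmax 0.1438 col 152.0
scene y -0.102 45 x -0.129 -0.099 zmax 0.1423 col 129.0
scene y -0.094 20 x -0.124 -0.097 zmax 0.1394 col 88.0
scene y -0.086 58 x -0.124 -0.096 zmax 0.1392 col 82.0
scene y -0.078 8 x -0.117 -0.112 zmax 0.1332 col 157.0
scene y -0.07 7 x -0.117 -0.111 zmax 0.1337 col 157.0
scene y -0.062 3 x -0.118 -0.115 zmax 0.1328 col 129.0
scene y -0.054 14 x -0.123 -0.096 zmax 0.1387 col 91.0
scene y -0.046 60 x -0.123 -0.096 zmax 0.1387 col 78.0
scene y -0.038 8 x -0.116 -0.111 zmax 0.1327 col 141.0
scene y -0.03 4 x -0.118 -0.113 zmax 0.1327 col 141.0
scene y -0.022 15 x -0.122 -0.109 zmax 0.1377 col 72.0
scene y -0.014 16 x -0.121 -0.11 zmax 0.1378 col 64.0
scene y -0.006 16 x -0.122 -0.108 zmax 0.1376 col 67.0
scene y 0.002 20 x -0.122 -0.107 zmax 0.1379 col 69.0
scene y 0.01 26 x -0.122 -0.107 zmax 0.1381 col 82.0
scene y 0.018 14 x -0.121 -0.108 zmax 0.1344 col 124.0
scene y 0.026 18 x -0.119 -0.108 zmax 0.1356 col 156.0
scene y 0.034 6 x -0.117 -0.112 zmax 0.1341 col 158.0
scene
[... 1306 characters left out ...]
7 zmax 0.1369 col 51.0
side y 0.018 7 x -0.121 -0.109 zmax 0.1363 col 109.0
side y 0.026 10 x -0.117 -0.108 zmax 0.136 col 154.0
side y 0.042 7 x -0.118 -0.103 zmax 0.1391 col 110.0
side y 0.05 58 x -0.122 -0.097 zmax 0.1402 col 61.0
side y 0.058 21 x -0.123 -0.1 zmax 0.1402 col 88.0
side y 0.066 18 x -0.12 -0.104 zmax 0.1409 col 91.0
side y 0.074 18 x -0.122 -0.104 zmax 0.1398 col 92.0
side y 0.082 19 x -0.123 -0.104 zmax 0.1404 col 90.0
side y 0.09 139 x -0.124 -0.096 zmax 0.1392 col 54.0
side y 0.098 35 x -0.122 -0.1 zmax 0.1361 col 101.0
y med 0.11576133798020832 far 0.12871154186378056
angle from hinge 0.7711361099203144 far 0.7715779418219189 0.12871154186378056
line 0.7763173226244697
```

```bash
cat >> h.py <<'E'
def share(p,rpy,o=None):
    o=o or r.get_obs(); R0=Ro.from_euler("xyz",o["tcp_rot"],degrees=True)
    t=R0.inv().apply(np.array(p)-o["tool_pos"])/.3; w=(R0.inv()*Ro.from_euler("xyz",rpy,degrees=True)).as_rotvec(degrees=True)/45
    return t.round(4),w.round(4)
G=O+RV.apply([-.114,-.004,.1295])
E
python3 - <<'E'
from h import *
print(G)
for n in ("scene","side"):
    m=imaging.camera_model(n); d=np.load(n+".npz")["d"]; P=pts(m,d,np.ones(d.shape,bool))
    k=(P[:,2]>.15)&(P[:,0]<.56)&(P[:,0]>.1)&(P[:,1]>-.33)&(P[:,1]<.6); Q=P[k]; print(n,k.sum(), Q[::max(1,len(Q)//12)].round(2).tolist())
for p in ([.42,.20,.24],[.468,-.177,.22]): print(share(p,[180,0,125 if p[1]>0 else 96.75]))
E
```

```text
[ 0.46786035 -0.17677154  0.1295    ]
scene 2139 [[0.54, 0.41, 0.32], [0.53, 0.41, 0.31], [0.52, 0.41, 0.3], [0.52, 0.4, 0.28], [0.53, 0.4, 0.27], [0.52, 0.41, 0.27], [0.52, 0.42, 0.26], [0.52, 0.41, 0.25], [0.52, 0.41, 0.23], [0.53, 0.42, 0.22], [0.52, 0.41, 0.21], [0.53, 0.41, 0.18], [0.1, 0.0, 0.17]]
side 8678 [[0.1, 0.0, 0.22], [0.53, 0.42, 0.3], [0.52, 0.42, 0.29], [0.56, 0.43, 0.28], [0.56, 0.44, 0.28], [0.55, 0.45, 0.28], [0.54, 0.45, 0.28], [0.56, 0.46, 0.28], [0.55, 0.47, 0.28], [0.55, 0.47, 0.28], [0.53, 0.5, 0.31], [0.53, 0.51, 0.31], [0.52, 0.41, 0.19]]
(array([-0.9866, -0.7183, -0.0306]), array([-2.40e-03,  4.00e-04,  6.66e-01]))
(array([-1.6633, -1.7891,  0.0379]), array([-2.3000e-03,  1.0000e-03,  1.2938e+00]))
```

Emit:
jog_arm([
  [[-0.98,-0.72,-0.03,0,0,0.66,85],[-0.98,-0.72,-0.03,0,0,0.66,85],[-0.98,-0.72,-0.03,0,0,0.66,85],[-0.98,-0.72,-0.03,0,0,0.66,85],[-0.98,-0.72,-0.03,0,0,0.66,85]],
])

```text
time: 0.52
tool_pos: [0.3433, 0.3365, 0.2361]
tcp_rot: [-180.0, 0.0, 125.0]
wrist_force: [0.7, 0.1, 0.9]
opening: 0.0848
finger_force: 0.0
```

```bash
python3 -c "
from h import *
print(r.get_obs()['tool_pos'],share([.44,.15,.24],[180,0,120]))
print(share([.468,-.177,.22],[180,0,96.75]))"
```

```text
[0.34328223 0.33645615 0.23607435] (array([-0.694 , -0.0926, -0.0129]), array([-0.001 ,  0.0003,  0.1115]))
(array([-1.6402, -0.6416,  0.0544]), array([-1.000e-03,  5.000e-04,  6.282e-01]))
```

Emit:
jog_arm([
  [[-0.69,-0.09,-0.01,0,0,0.2,85],[-0.69,-0.09,-0.01,0,0,0.3,85],[-0.69,-0.09,-0.01,0,0,0.4,85],[-0.69,-0.09,-0.01,0,0,0.5,85],[-0.69,-0.09,-0.01,0,0,0.628,85]],
])

```text
time: 0.93
tool_pos: [0.4406, 0.1521, 0.2393]
tcp_rot: [-180.0, -0.0, 96.8]
wrist_force: [0.9, 0.8, -0.2]
opening: 0.0851
finger_force: 0.0
```

```bash
python3 -c "
from h import *
print(share([.468,-.02,.23],[180,0,96.75]))
print(share([.468,-.177,.21],[180,0,96.75]))"
```

```text
(array([-0.5804,  0.0228,  0.031 ]), array([-0.0005, -0.0001,  0.0009]))
(array([-1.1001, -0.039 ,  0.0977]), array([-0.0005, -0.0001,  0.0009]))
```

Emit:
jog_arm([
  [[-0.58,0.0,0.03,0,0,0,85],[-0.58,0.0,0.03,0,0,0,85],[-1,-0.03,0.03,0,0,0,85],[-1,-0.03,0.03,0,0,0,85],[-1,-0.03,0.03,0,0,0,85]],
])

```text
time: 1.35
tool_pos: [0.4602, -0.055, 0.2321]
tcp_rot: [-180.0, -0.0, 97.0]
wrist_force: [0.9, 0.8, -0.4]
opening: 0.0852
finger_force: 0.0
```

```bash
python3 -c "
from h import *
print(r.get_obs()['tool_pos'],share([.468,-.177,.20],[180,0,96.75]))"
```

```text
[ 0.4601614  -0.05502237  0.23213083] (array([-0.4068, -0.0236,  0.107 ]), array([-0.0007, -0.0004,  0.0058]))
```

Emit:
jog_arm([
  [[-0.407,-0.024,0.107,0,0,0.006,85],[-0.407,-0.024,0.107,0,0,0.006,85],[-0.407,-0.024,0.107,0,0,0.006,85],[-0.407,-0.024,0.107,0,0,0.006,85],[-0.407,-0.024,0.107,0,0,0.006,85]],
])

```text
time: 1.77
tool_pos: [0.4678, -0.1771, 0.1991]
tcp_rot: [-179.9, -0.1, 96.5]
wrist_force: [-0.0, 0.5, 0.1]
opening: 0.0849
finger_force: 0.0
```

```bash
python3 - <<'E'
from h import *
o=r.get_obs(); m,im,d=grab("wrist"); print(o["tool_pos"],o["tcp_rot"],m)
print("proj sleeve ends",proj(m,[G,G+RV.apply([0,.02,0]),G-RV.apply([0,.02,0])]).round(1), share(G-[0,0,.019],[180,0,96.75],o))
cv2.imwrite("pics/w1.png",im[:,:,::-1])
L=loc(pts(m,d,np.ones(d.shape,bool))); s=(L[:,2]>.115)&(L[:,2]<.15)&(abs(L[:,0]+.113)<.04)
for a in np.arange(-.06,.06,.006):
    k=s&(L[:,1]>a)&(L[:,1]<a+.006)
    if k.sum()>5: Z=np.percentile(L[k,2],95); t=k&(L[:,2]>.128); print(round(a+.003,3),k.sum(),"x",L[t,0].min().round(4) if t.any() else None,L[t,0].max().round(4) if t.any() else None,"z",Z.round(4))
E
```

```text
[ 0.46780559 -0.17712392  0.19914258] [-1.79881149e+02 -7.25114484e-02  9.64816228e+01] {'camera_matrix': array([[287.29982137,   0.        , 317.30990811],
       [  0.        , 287.29982137, 196.45120324],
       [  0.        ,   0.        ,   1.        ]]), 'k1': -0.015904921740335313, 'position': array([ 0.4596221 , -0.10508801,  0.34174437]), 'attitude': array([-16.63516686,   0.08704382,   6.54369103])}
proj sleeve ends [[317.7 207.2]
 [317.7 182.3]
 [317.8 230.9]] (array([0.0008, 0.0009, 0.2955]), array([-0.0026, -0.0016, -0.006 ]))
-0.057 25 x -0.1213 -0.1058 z 0.138
-0.051 216 x -0.1222 -0.0949 z 0.1389
-0.045 396 x -0.1221 -0.095 z 0.1385
-0.039 69 x -0.1163 -0.109 z 0.1335
-0.033 67 x -0.1163 -0.109 z 0.1332
-0.027 67 x -0.1211 -0.1051 z 0.1371
-0.021 147 x -0.1211 -0.1051 z 0.1373
-0.015 140 x -0.121 -0.1051 z 0.1374
-0.009 158 x -0.1209 -0.1052 z 0.1375
-0.003 149 x -0.1208 -0.1052 z 0.1374
0.003 164 x -0.1208 -0.1045 z 0.1375
0.009 164 x -0.1207 -0.1045 z 0.1374
0.015 137 x -0.1206 -0.1054 z 0.1363
0.021 81 x -0.119 -0.1078 z 0.1351
0.027 133 x -0.119 -0.107 z 0.1355
0.033 86 x -0.1167 -0.1093 z 0.1335
0.039 88 x -0.1216 -0.1043 z 0.1384
0.045 324 x -0.1232 -0.0953 z 0.1396
0.051 319 x -0.1231 -0.0955 z 0.1397
0.057 255 x -0.123 -0.1028 z 0.1396
```

View pics/w1.png

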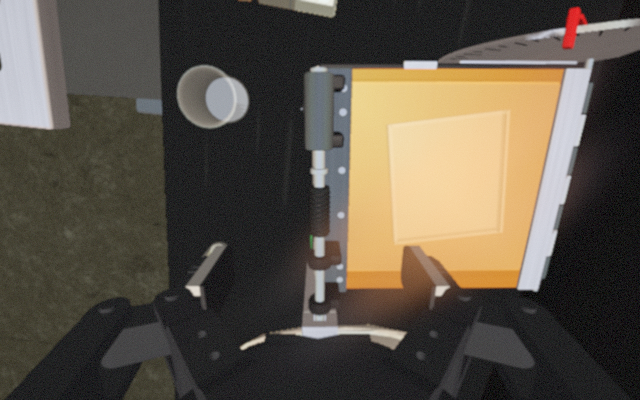

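The wrist view shows the sleeve centred between the open fingers, at about (319,212), with the collar at (319,172), the barrel above it and the pillar at (322,255). The measured position agrees with the estimate to about 1–2 mm.

Emit:
jog_arm([
  [[-0.006,0.004,0.14,0,0,-0.006,85],[-0.006,0.004,0.25,0,0,-0.006,85],[-0.006,0.004,0.295,0,0,-0.006,85],[-0.006,0.004,0.295,0,0,-0.006,85],[-0.006,0.004,0.295,0,0,-0.006,60]],
], force=60)

```text
time: 2.23
tool_pos: [0.4695, -0.175, 0.1117]
tcp_rot: [-179.9, -0.1, 97.1]
wrist_force: [0.4, -0.2, -0.1]
opening: 0.0752
finger_force: 0.0
```

Emit:
jog_arm([
  [[0,0,0,0,0,0,30],[0,0,0,0,0,0,10],[0,0,0,0,0,0,8],[0,0,0,0,0,0,8],[0,0,0,0,0,0,8]],
], force=60)

```text
time: 2.65
tool_pos: [0.469, -0.1772, 0.1129]
tcp_rot: [-179.9, 0.1, 97.1]
wrist_force: [-2.6, 0.4, 12.7]
opening: 0.0141
finger_force: 58.5
```

Emit:
jog_arm([
  [[0,0,-0.004,0,0,0,8],[0,0,-0.004,0,0,0,8],[0,0,-0.004,0,0,0,8]],
])

```text
time: 2.9
tool_pos: [0.469, -0.1771, 0.1131]
tcp_rot: [-179.9, 0.0, 97.0]
wrist_force: [-3.7, -2.3, 2.5]
opening: 0.0141
finger_force: 59.2
```

```bash
python3 - <<'E'
from h import *
o=r.get_obs(); print(o["wrist_force"],o["tool_pos"],o["opening"],o["finger_force"],loc(o["tool_pos"]))
m,im,d=grab("side"); a=cv2.resize(im[150:250,270:400,::-1],None,fx=5,fy=5,interpolation=cv2.INTER_CUBIC); cv2.imwrite("pics/s2.png",a)
E
```

```text
[-3.71694331 -2.27218376  2.52218037] [ 0.46900397 -0.17711303  0.11309263] 0.014147991481960142 59.17844116687775 [-0.11290444 -0.00447354  0.11309263]
```

View pics/s2.png

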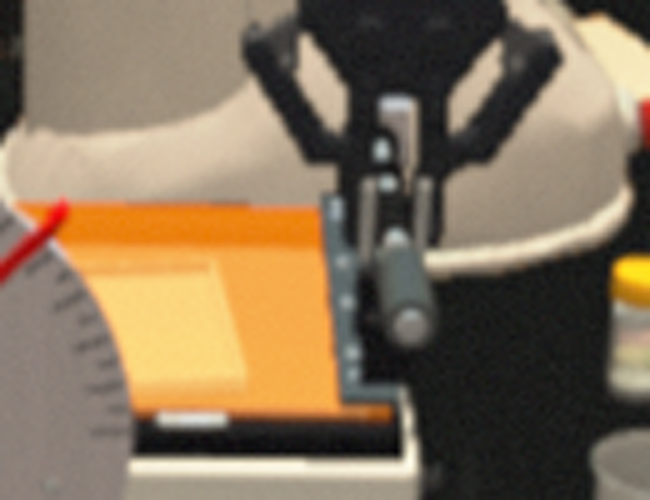

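The fingers straddle the sleeve, at about (395,210) in this crop, between the barrel and the pillar. The wrist force is now small. Next I draw the bolt toward +tool x.

Emit:
jog_arm([
  [[0.012,0,0,0,0,0,8],[0.024,0,0,0,0,0,8],[0.036,0,0,0,0,0,8],[0.048,0,0,0,0,0,8],[0.048,0,0,0,0,0,8]],
], force=80)

```text
time: 3.37
tool_pos: [0.4675, -0.1639, 0.1132]
tcp_rot: [-179.9, 0.2, 97.1]
wrist_force: [-4.2, -8.0, 0.8]
opening: 0.0135
finger_force: 78.1
```

```bash
python3 - <<'E'
from h import *
o=r.get_obs(); print(RV.inv().apply(o["wrist_force"]),loc(o["tool_pos"]),o["opening"],o["finger_force"])
E
```

```text
[-5.08021586 -7.46319192  0.81189159] [-0.11284349  0.00877543  0.11316127] 0.013461149532494313 78.05860877037048
```

Emit:
jog_arm([
  [[0.005,0,0,0,0,0,8],[0.01,0,0,0,0,0,8],[0.01,0,0,0,0,0,8]],
])

```text
time: 3.62
tool_pos: [0.4674, -0.1631, 0.1132]
tcp_rot: [-179.9, 0.4, 97.1]
wrist_force: [-5.8, -13.3, -0.5]
opening: 0.0136
finger_force: 78.1
```

```bash
python3 - <<'E'
from h import *
o=r.get_obs(); print(RV.inv().apply(o["wrist_force"]),loc(o["tool_pos"]),o["opening"],o["finger_force"])
m,im,d=grab("wrist"); cv2.imwrite("pics/w2.png",cv2.resize(im[40:340,220:420,::-1],None,fx=2,fy=2))
L=loc(pts(m,d,np.ones(d.shape,bool))); s=(L[:,2]>.115)&(L[:,2]<.15)&(abs(L[:,0]+.113)<.03)
for a in np.arange(-.0,.06,.004):
    k=s&(L[:,1]>a)&(L[:,1]<a+.004)
    if k.sum()>5: print(round(a+.002,3),k.sum(),np.percentile(L[k,2],95).round(4))
E
```

```text
[ -7.31795736 -12.53831998  -0.54376453] [-0.11283505  0.00960108  0.11317701] 0.013616471866221178 78.1241226196289
0.002 242 0.1495
0.006 259 0.1496
0.01 256 0.1491
0.014 546 0.1462
0.018 977 0.1493
0.022 780 0.1486
0.026 409 0.1368
0.03 128 0.1335
0.034 136 0.1335
0.038 155 0.1356
0.042 270 0.1396
0.046 538 0.1395
0.05 584 0.1395
0.054 507 0.1395
0.058 434 0.1398
```

View pics/w2.png

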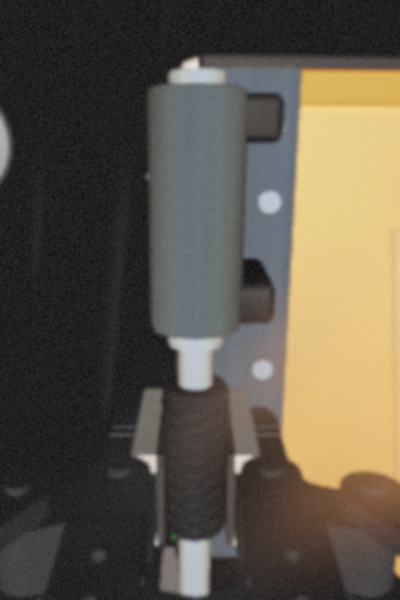

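The bolt is at its stop: the collar meets the barrel at about (195,342), travel is 14.1 mm, and the force rose to 12.5 N. Next I work out the arc.

```bash
cat > arc.py <<'E'
from h import *
def pose(th,phi):  # command pose offset, local axes (viewer x,y,z), relative to shut
    c,s=np.cos(th),np.sin(th)
    p=np.array([.218*(1-c)+.037*s-.0165*np.sin(phi)-.001*min(1,th/.3),0,.218*s-.037*(1-c)+.0165*(1-np.cos(phi))])
    return p,phi
B=np.array([[0,1,0],[1,0,0],[0,0,-1.]]) # local -> tool axes at start
if __name__=="__main__":
    T=.77; N=25; u=np.arange(N+1)/N; th=T*(3*u**2-2*u**3)
    for k in range(0,N,5):
        p0,f0=pose(th[k],th[k]/2); Rk=Ro.from_euler("x",f0)
        for j in range(k+1,k+6):
            p,f=pose(th[j],th[j]/2); t=Rk.inv().apply(B@(p-p0))/.3
            print(f"[0, {t[1]:.3f}, {t[2]:.3f}, {np.degrees(f-f0)/45:.3f}, 0, 0, 8],",end=" ")
        print()
E
python3 arc.py
```

```text
[0, 0.000, -0.003, 0.002, 0, 0, 8], [0, 0.001, -0.010, 0.009, 0, 0, 8], [0, 0.003, -0.022, 0.019, 0, 0, 8], [0, 0.005, -0.038, 0.034, 0, 0, 8], [0, 0.009, -0.058, 0.051, 0, 0, 8], 
[0, 0.004, -0.023, 0.020, 0, 0, 8], [0, 0.009, -0.048, 0.043, 0, 0, 8], [0, 0.016, -0.075, 0.067, 0, 0, 8], [0, 0.025, -0.104, 0.094, 0, 0, 8], [0, 0.035, -0.134, 0.122, 0, 0, 8], 
[0, 0.009, -0.031, 0.029, 0, 0, 8], [0, 0.020, -0.063, 0.058, 0, 0, 8], [0, 0.033, -0.094, 0.087, 0, 0, 8], [0, 0.046, -0.124, 0.116, 0, 0, 8], [0, 0.061, -0.154, 0.145, 0, 0, 8], 
[0, 0.012, -0.029, 0.028, 0, 0, 8], [0, 0.025, -0.056, 0.054, 0, 0, 8], [0, 0.039, -0.081, 0.079, 0, 0, 8], [0, 0.052, -0.103, 0.101, 0, 0, 8], [0, 0.064, -0.123, 0.122, 0, 0, 8], 
[0, 0.009, -0.017, 0.017, 0, 0, 8], [0, 0.017, -0.031, 0.031, 0, 0, 8], [0, 0.023, -0.042, 0.042, 0, 0, 8], [0, 0.027, -0.048, 0.049, 0, 0, 8], [0, 0.029, -0.050, 0.051, 0, 0, 8],
```

Emit:
jog_arm([
  [[0,0,-0.003,0.002,0,0,8],[0,0.001,-0.01,0.009,0,0,8],[0,0.003,-0.022,0.019,0,0,8],[0,0.005,-0.038,0.034,0,0,8],[0,0.009,-0.058,0.051,0,0,8]],
])

```text
time: 4.08
tool_pos: [0.4702, -0.1628, 0.1301]
tcp_rot: [-177.6, 0.3, 97.1]
wrist_force: [-1.2, -13.4, -6.3]
opening: 0.0135
finger_force: 78.1
```

```bash
cat > st.py <<'E'
from h import *
o=r.get_obs(); R=Ro.from_euler("xyz",o["tcp_rot"],degrees=True); g=loc(o["tool_pos"]-.0165*R.as_matrix()[:,2])
th=np.arctan2(g[2]-.092,-(g[0]-.105))-np.arctan2(.037,.218); rad=np.hypot(g[2]-.092,g[0]-.105)
print("t",o["time"],"F",RV.inv().apply(o["wrist_force"]).round(1),"grip",g.round(4),"theta",th.round(3),"rad",rad.round(4),"nom",np.hypot(.218,.037).round(4),o["opening"],o["finger_force"],o["joint_positions"].round(0))
E
python3 st.py
```

```text
t 4.0833 F [ -2.8 -13.1  -6.3] grip [-0.1094  0.0097  0.1466] theta 0.081 rad 0.2212 nom 0.2211 0.013510314480838679 78.05358052253723 [-23.  18. 102.  -2.  62. -29.]
```

The cover is rising cleanly: the radius matches and the bolt is still held at its stop.

Emit:
jog_arm([
  [[0,0.004,-0.023,0.02,0,0,8],[0,0.009,-0.048,0.043,0,0,8],[0,0.016,-0.075,0.067,0,0,8],[0,0.025,-0.104,0.094,0,0,8],[0,0.035,-0.134,0.122,0,0,8]],
])

```text
time: 4.5
tool_pos: [0.4829, -0.1613, 0.1709]
tcp_rot: [-172.2, 0.4, 97.0]
wrist_force: [-2.2, -11.4, -2.3]
opening: 0.0131
finger_force: 77.9
```

Emit:
jog_arm([
  [[0,0.009,-0.031,0.029,0,0,8],[0,0.02,-0.063,0.058,0,0,8],[0,0.033,-0.094,0.087,0,0,8],[0,0.046,-0.124,0.116,0,0,8],[0,0.061,-0.154,0.145,0,0,8]],
])

```text
time: 4.92
tool_pos: [0.5063, -0.1585, 0.2132]
tcp_rot: [-165.5, 0.4, 97.0]
wrist_force: [-1.3, -12.0, -7.4]
opening: 0.0133
finger_force: 77.8
```

```bash
python3 st.py
```

```text
t 4.9167 F [ -2.7 -11.7  -7.4] grip [-0.0696  0.0098  0.2292] theta 0.498 rad 0.222 nom 0.2211 0.013289829306702743 77.7872908115387 [-18.  22.  84.  -6.  87. -23.]
```

Emit:
jog_arm([
  [[0,0.012,-0.029,0.028,0,0,8],[0,0.025,-0.056,0.054,0,0,8],[0,0.039,-0.081,0.079,0,0,8],[0,0.052,-0.103,0.101,0,0,8],[0,0.064,-0.123,0.122,0,0,8]],
])

```text
time: 5.33
tool_pos: [0.5341, -0.1553, 0.2453]
tcp_rot: [-160.1, 0.4, 97.0]
wrist_force: [-2.9, -11.1, 0.4]
opening: 0.0134
finger_force: 78.0
```

Emit:
jog_arm([
  [[0,0.009,-0.017,0.017,0,0,8],[0,0.017,-0.031,0.031,0,0,8],[0,0.023,-0.042,0.042,0,0,8],[0,0.027,-0.048,0.049,0,0,8],[0,0.029,-0.05,0.051,0,0,8]],
])

```text
time: 5.75
tool_pos: [0.5462, -0.1539, 0.256]
tcp_rot: [-157.6, 0.4, 96.9]
wrist_force: [-6.3, -12.2, 0.7]
opening: 0.0134
finger_force: 78.2
```

Emit:
jog_arm([
  [[0,0,0,0,0,0,8],[0,0,0,0,0,0,8],[0,0,0,0,0,0,8]],
])

```text
time: 6.0
tool_pos: [0.5459, -0.1539, 0.2559]
tcp_rot: [-157.7, 0.4, 96.9]
wrist_force: [-4.3, -11.9, 1.3]
opening: 0.0134
finger_force: 78.2
```

```bash
python3 st.py; python3 - <<'E'
from h import *
a={}
for n,b in [("side",(220,130,380,250)),("scene",(230,130,390,250))]:
    m,im,d=grab(n); a[n]=im; x0,y0,x1,y1=b
    cv2.imwrite(f"pics/{n}_f.png",cv2.resize(im[y0:y1,x0:x1,::-1],None,fx=5,fy=5,interpolation=cv2.INTER_CUBIC))
    hsv=cv2.cvtColor(im,cv2.COLOR_RGB2HSV); box=np.zeros(d.shape,bool); box[110:280,220:400]=1
    amb=box&(hsv[...,0]>7)&(hsv[...,0]<22)&(hsv[...,1]>110)&(hsv[...,2]>100); red=box&((hsv[...,0]<5)|(hsv[...,0]>172))&(hsv[...,1]>150)&(hsv[...,2]>90)
    P=loc(pts(m,d,amb)); k=(P[:,2]>.08)&(P[:,2]<.28)&(abs(P[:,1])<.1)&(abs(P[:,0])<.13); P=P[k]
    for _ in range(3):
        c=P.mean(0); nrm=np.linalg.svd(P-c)[2][2]; e=abs((P-c)@nrm); P=P[e<max(.003,1.5*e.std())]
    print(n,len(P),"plate normal",nrm.round(3),"angle",np.arctan(nrm[0]/nrm[2]).round(3))
    Q=loc(pts(m,d,red)); Q=Q[np.linalg.norm(Q-np.median(Q,0),axis=1)<.12]; Q=Q[abs(Q[:,1]-.112)<.016]
    w=Q[:,[0,2]]-[.105,.092]; print("red",np.median(np.arctan2(w[:,1],-w[:,0])[np.hypot(*w.T)>.05]).round(3))
E
```

```text
t 6.0 F [ -5.7 -11.3   1.3] grip [-0.0275  0.0096  0.2711] theta 0.766 rad 0.2228 nom 0.2211 0.013437613093800448 78.19482564926147 [-15.  28.  70.  -9. 103. -22.]
side 1124 plate normal [0.683 0.002 0.731] angle 0.752
red 0.771
scene 333 plate normal [-0.696 -0.001 -0.718] angle 0.77
red 0.773
```

View pics/side_f.png

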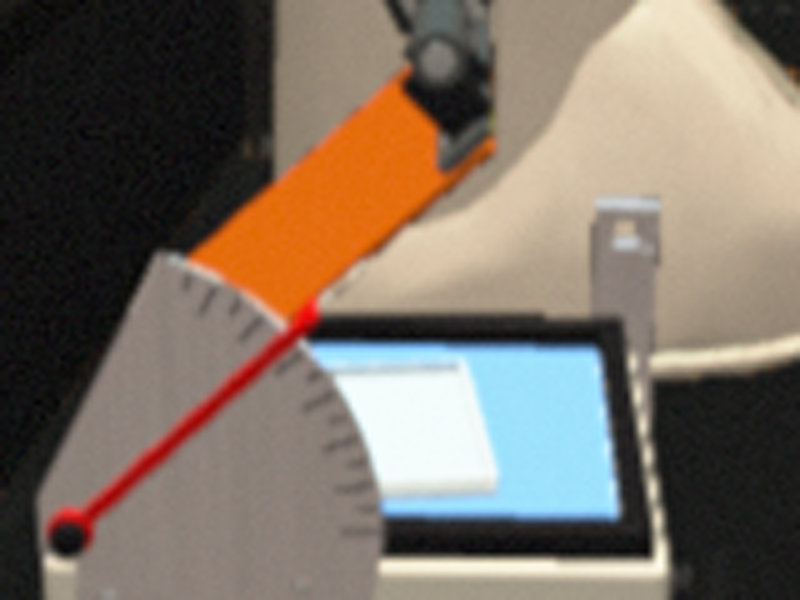

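The near edge of the cover lines up with the red arm and the white pointer at about (340,285). The angle measures 0.75–0.77 rad for the cover and 0.77 for the arm. I'll hold briefly, then hand in.

Emit:
jog_arm([
  [[0,0,0,0,0,0,8],[0,0,0,0,0,0,8],[0,0,0,0,0,0,8],[0,0,0,0,0,0,8],[0,0,0,0,0,0,8]],
])

```text
time: 6.52
tool_pos: [0.5459, -0.1539, 0.2558]
tcp_rot: [-157.7, 0.4, 96.9]
wrist_force: [-5.3, -12.1, 0.3]
opening: 0.0133
finger_force: 78.2
```

```bash
python3 st.py; python3 -c "
from h import *
print(r.close_job())"
```

```text
t 6.5167 F [ -6.7 -11.4   0.3] grip [-0.0275  0.0096  0.2711] theta 0.766 rad 0.2228 nom 0.2211 0.01329301554268659 78.18080306053162 [-15.  28.  70.  -9. 103. -22.]
the job is handed in; nothing more can be done
None
```

I drew the bolt to its stop with the cover shut, then swung the cover to about 0.76 rad (red index about 0.77 rad) and handed in at 6.5 s with the sleeve still gripped and the cover still; no verdict was returned.

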